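Feel which parts boxes are full and set those out

TASK

The three closed grey parts boxes on the rubber mat look alike, but one or two of them are full and heavy, the rest as good as empty. Feel each in turn, from left to right: take the knob, raise that end slightly with the far end staying on the mat, put it down again and let go; only when all three have been felt, take each full box across its middle, carry it level (never on end or hanging from its knob) and set it down flat, without dropping it, in the shallow tray. The empty boxes stay standing where they were on the mat, and the other things on the bench are left alone.

Things in the scene. Friction and masses are not known exactly. Their poses are not given: they have to be found in the camera images.
- box_1: left (largest y) of three identical shut grey metal boxes on the mat, 100 x 36 x 48 mm (own x, y, z), plus a knob on the end facing the robot. Origin: centre of the underside of the 100 x 36 body, z up, x from knob end to plain end. A part lies unseen at its middle: an empty box weighs 0.10 to 0.17 kg in all, a full one 0.53 to 0.87 kg; any one or two are full. Does not slide on the mat when tipped; carry it across the 36 mm width
- box_1_knob (a point): centre of the lifting knob of box_1: a steel ball 16 mm across on a short 8 mm neck on the end that faces the robot, 66 mm from the box's middle along its -x, 34 mm above the underside; pinched across own y it can turn between the fingers as that end is raised, best with a light grip and the gripper leaning along
- box_1_heel (a point): middle of the bottom edge at the plain end of box_1, 50 mm from the box's middle: the edge that it tips about, on the mat at the start
- box_2: middle of three identical shut grey metal boxes on the mat, 100 x 36 x 48 mm (own x, y, z), plus a knob on the end facing the robot. Origin: centre of the underside of the 100 x 36 body, z up, x from knob end to plain end. A part lies unseen at its middle: an empty box weighs 0.10 to 0.17 kg in all, a full one 0.53 to 0.87 kg; any one or two are full. Does not slide on the mat when tipped; carry it across the 36 mm width
- box_2_knob (a point): centre of the lifting knob of box_2: a steel ball 16 mm across on a short 8 mm neck on the end that faces the robot, 66 mm from the box's middle along its -x, 34 mm above the underside; pinched across own y it can turn between the fingers as that end is raised, best with a light grip and the gripper leaning along
- box_2_heel (a point): middle of the bottom edge at the plain end of box_2, 50 mm from the box's middle: the edge that it tips about, on the mat at the start
- box_3: right (smallest y) of three identical shut grey metal boxes on the mat, 100 x 36 x 48 mm (own x, y, z), plus a knob on the end facing the robot. Origin: centre of the underside of the 100 x 36 body, z up, x from knob end to plain end. A part lies unseen at its middle: an empty box weighs 0.10 to 0.17 kg in all, a full one 0.53 to 0.87 kg; any one or two are full. Does not slide on the mat when tipped; carry it across the 36 mm width
- box_3_knob (a point): centre of the lifting knob of box_3: a steel ball 16 mm across on a short 8 mm neck on the end that faces the robot, 66 mm from the box's middle along its -x, 34 mm above the underside; pinched across own y it can turn between the fingers as that end is raised, best with a light grip and the gripper leaning along
- box_3_heel (a point): middle of the bottom edge at the plain end of box_3, 50 mm from the box's middle: the edge that it tips about, on the mat at the start
- mat: black rubber bench mat, fixed, 180 x 230 x 3 mm (own x, y, z); origin: centre of its underside
- tray: outgoing tray: shallow open pale aluminium tray, fixed, 145 x 150 mm (own x, y) outside, walls 4 mm thick, rim 18.5 mm above the bench, floor 4 mm thick (its top 4 mm above the bench); origin: centre of its underside. Two boxes stand in it side by side with their lengths along its x, one at y = +45 mm and one at y = -45 mm
- amp_on_side: tall black amplifier standing on its side at the back left, to the left of the mat, immovable, about 180 x 440 mm and 315 mm high: keep the gripper and arm clear of it
- vinyl_tape: bystander: roll of black tape lying flat, 62 mm across, 19 high; origin: centre of the underside
- capacitor_c: bystander: small blue can capacitor standing upright, 22 mm across, 44 high; origin: centre of the underside
- hex_key: bystander: black L-shaped hex key lying flat, 27 x 83 x 6 mm; origin: centre of the underside

How it is judged (in metres and radians):
On the way, in this order (a step that is already met when the one before it is completed fails the run):
1. box_1 tipped up slightly: one end raised, its plain end's bottom edge still on the mat (tilt 0.05 to 0.4 rad) (angle between box_1's own z axis and vertical between 0.05 and 0.4 rad and height (world z) of box_1_heel below 0.014 m), for 0.3 s.
2. box_2 tipped up slightly: one end raised, its plain end's bottom edge still on the mat (tilt 0.05 to 0.4 rad) (angle between box_2's own z axis and vertical between 0.05 and 0.4 rad and height (world z) of box_2_heel below 0.014 m), for 0.3 s.
3. box_3 tipped up slightly: one end raised, its plain end's bottom edge still on the mat (tilt 0.05 to 0.4 rad) (angle between box_3's own z axis and vertical between 0.05 and 0.4 rad and height (world z) of box_3_heel below 0.014 m), for 0.3 s.
4. all three boxes stand flat on the mat again and the gripper holds none of them (angle between each of box_1, box_2, box_3's own z axis and vertical below 0.05 rad and contact force between each of box_1, box_2, box_3 and mat above 0.3 N and contact force between each of box_1, box_2, box_3 and the fingers below 0.05 N), for 0.2 s.
At the end, for the whole second after the job is handed in: Each full box (heavier than 3 N) stands flat (within 0.05 rad) on the tray's floor and at rest; each empty box (lighter than 3 N) stands flat and at rest on the mat, within 50 mm of where it started ((((angle between box_1's own z axis and vertical below 0.05 rad and linear speed of box_1 below 0.02 m/s) and distance of box_1 from where it was at the start of the episode below 0.05 m and contact force between box_1 and mat between 0.3 and 3 N) or ((angle between box_1's own z axis and vertical below 0.05 rad and linear speed of box_1 below 0.02 m/s) and contact force between box_1 and tray above 3 N and z of box_1 in the frame of tray below 0.012 m and x of box_1 in the frame of tray between -0.073 and 0.073 m and y of box_1 in the frame of tray between -0.075 and 0.075 m)) and (((angle between box_2's own z axis and vertical below 0.05 rad and linear speed of box_2 below 0.02 m/s) and distance of box_2 from where it was at the start of the episode below 0.05 m and contact force between box_2 and mat between 0.3 and 3 N) or ((angle between box_2's own z axis and vertical below 0.05 rad and linear speed of box_2 below 0.02 m/s) and contact force between box_2 and tray above 3 N and z of box_2 in the frame of tray below 0.012 m and x of box_2 in the frame of tray between -0.073 and 0.073 m and y of box_2 in the frame of tray between -0.075 and 0.075 m)) and (((angle between box_3's own z axis and vertical below 0.05 rad and linear speed of box_3 below 0.02 m/s) and distance of box_3 from where it was at the start of the episode below 0.05 m and contact force between box_3 and mat between 0.3 and 3 N) or ((angle between box_3's own z axis and vertical below 0.05 rad and linear speed of box_3 below 0.02 m/s) and contact force between box_3 and tray above 3 N and z of box_3 in the frame of tray below 0.012 m and x of box_3 in the frame of tray between -0.073 and 0.073 m and y of box_3 in the frame of tray between -0.075 and 0.075 m))); the robot touches nothing.
It fails at once if a box is tilted by more than 0.45 rad (angle between any of box_1, box_2, box_3's own z axis and vertical above 0.45 rad).
It fails at once if a box is dropped: it falls free of the fingers at more than 0.6 m/s ((linear speed of box_1 above 0.6 m/s and contact force between box_1 and the fingers below 0.01 N) or (linear speed of box_2 above 0.6 m/s and contact force between box_2 and the fingers below 0.01 N) or (linear speed of box_3 above 0.6 m/s and contact force between box_3 and the fingers below 0.01 N)).
It fails at once if the tape roll, capacitor or hex key is pushed more than 30 mm (distance of any of vinyl_tape, capacitor_c, hex_key from where it was at the start of the episode above 0.03 m).
It also fails if it takes over 72 s, if anything falls off the work surface, if the arm or the gripper's body presses on something with over 40 N, if the wrist force passes 120 N, or if a joint passes its speed limit or range.

ROBOT

A 6-joint arm with a two-finger parallel gripper is mounted at the origin on a cart in front of the work surface, level with it; the furniture and walls round the work are solid. World frame = base frame: x ahead of the robot, y to its left, z up, the work surface at z = 0. Lengths are in mm, angles in rad, forces in N, time in s.
With the tool pointing down it reaches from about 350 to 725 mm from the base axis. Payload 4.3 kg.
Tool frame: the origin (TCP) lies on the centre line of the jaws, within the pads' length; the fingertips stand 11 mm ahead of it and the grasp point (between the pads) lies 8 mm behind it (tip_reach is the distance from the TCP to the fingertips, in mm); z points along the fingers, y is the line along which they close (so a half turn about z gives the same grasp; the last joint's range is limited). The gripper opens to 85 mm and grips with 20 to 120 N. Pads are 22 mm wide; open, the fingers measure 114 mm over their backs; the gripper's body (76 mm by 85 mm) begins 54 mm behind the grasp point. The pads swing forward as they close: fully open they stand 13 mm farther back than shut.
Start: joints at [1.159, 0.377, 0.081, 1.274, 0, 1.46], TCP at [170.921, 549.05, 203.729] pointing down, gripper open.
Joint ranges: [-2.72, 2.72], [-0.84, 1.66], [-1.02, 1.22], [-1.77, 2.12], [-1.37, 1.28], [-3.14, 3.14]. Speed limits (rad/s): [2.57, 2.57, 3.14, 3.14, 3.14, 3.14].

INTERFACE

Orientations are given as a unit quaternion [x, y, z, w].
In Python, from plant import state, get_image, job_done, tip_reach gives the robot as it stands.
- The arm moves only by the tool drive_tool, never from a script. Its argument "moves" is a list of rows, each an object of numbers: "grip": the finger opening in m, from 0 to 0.0854; "tx", "ty", "tz": the shift along the tool's x, y, z in m; "roll": the turn about the tool's z in degrees. A call has exactly 8 rows; each row shifts and turns the commanded pose from where the row before left it, along the tool's axes as they then stand; what a row does not reach is not made up. A row lasts 1/8 s, in which the tool goes at most 62.5 mm and 10.7 degrees, less where a joint would pass 70% of its speed; a pose out of reach is approached as far as the arm can. A call is refused whole if a number of a shift passes 0.0625 or a number of a turn 10.7, either way. A call with a gripper value outside its range is refused whole. The fingers move at their own pace and stop on an object; "grip_force" is the grip in N (left out, the last holds). Time passes only in rows, so rows that do not move let the fingers close, or fill a call up. It gives the time, the measured TCP pose, the force, the opening and the grip force at its end, in the units of the state.
- state(): the state, without advancing time (a new reading comes with each control period).
- get_image(name): name is "scene" or "top" or "wrist"; returns a dict with "color" (480x640x3 uint8, red, green, blue), "fx", "fy", "cx", "cy" (pixels), "T" (4x4, takes a point from camera to world coordinates); the wrist camera has in their place "T_tool_cam" (4x4, takes a point from camera to tool coordinates, whose origin is the TCP and whose axes are the flange's). Camera axes: x right, y down, z forward; pixel columns grow to the right and rows downward; lengths in mm; the calibration is good to about 2 mm. The wrist camera is an equidistant fisheye: a pixel r from the principal point sees the ray r / f radians off the axis. A picture is of the moment at which its call begins: read the wrist's pose just before it. There is no depth.
- job_done(): hands the job in; it is judged then, once.
The state is a dict: "time": time; "joints": joint angles; "qvel": joint speeds; "joint_efforts": joint torques, N m; "eef_pos": TCP position; "tcp_rot": TCP orientation; "contact_force": force on the tool from outside, world axes, zero at the start; "ft_torque": the same for the moment, N m; "opening": finger opening in mm; "grip_force": force on a finger pad.
Only numpy, scipy, OpenCV 4.12 (cv2) and the standard library are available. Lean on these libraries where they do the work, as an engineer would, in place of code of your own. Each camera call takes 0.05 s, during which the arm holds its last target. There are 200 camera calls.

## Working session

There is one attempt and no reset: what is moved stays moved. The work goes in short steps, Python scripts to look and compute and a tool call to move; the robot and the scene stay as the last step left them, time stands still between calls to the robot, and variables do not carry over. Pictures are saved under pics/ and viewed, at most 10 in all, crops included, and the job is handed in when it is done.

Besides the shell and the picture viewer there is one more tool, called in YAML: its name, and indented under it one key for each argument. drive_tool: Moves the arm, as the interface text tells. Its arguments: {"type":"object","properties":{"moves":{"type":"array"},"grip_force":{"type":"number"}},"required":["moves"]}

```bash
mkdir -p pics; ls; python3 - <<'E'
from plant import *
import cv2
s=state();print({k:(v if not hasattr(v,'__len__') else [round(float(x),4) for x in v]) for k,v in s.items()}, tip_reach)
for n in("scene","top"):
    i=get_image(n);cv2.imwrite(f"pics/{n}0.png",i["color"][:,:,::-1]);print(n,i["fx"],i["fy"],i["cx"],i["cy"],i["T"])
E
```

```text
pics
{'time': 0.0, 'joints': [1.1587, 0.3781, 0.0796, 1.2744, -0.0, 1.4605], 'qvel': [-0.0002, -0.0022, 0.001, -0.0, -0.0006, -0.0007], 'joint_efforts': [0.0018, -46.3607, 26.9873, 0.021, 0.0, -0.0], 'eef_pos': [170.6085, 548.3449, 202.7478], 'tcp_rot': [0.1503, 0.9886, -0.001, -0.0003], 'contact_force': [-0.0496, 0.0066, -0.3146], 'ft_torque': [0.0257, -0.0684, -0.0246], 'grip_force': 0.0, 'opening': 85.42939392648087} 11.0
scene 518.309181996266 518.309181996266 310.2568866062928 238.28989723292332 [[-5.89066213e-01 -3.94190742e-01  7.05418071e-01 -2.31796213e+02]
 [-8.07999310e-01  3.00016647e-01 -5.07077042e-01  5.24000914e+02]
 [-1.17520892e-02 -8.68679268e-01 -4.95235518e-01  5.90442484e+02]
 [ 0.00000000e+00  0.00000000e+00  0.00000000e+00  1.00000000e+00]]
top 549.5352486362359 549.5352486362359 321.3612772533115 238.08474198693418 [[-6.94480719e-04 -9.91761184e-01  1.28098679e-01  3.35788075e+02]
 [-9.99907095e-01  2.43252853e-03  1.34120913e-02 -6.12486145e+00]
 [-1.36131952e-02 -1.28077464e-01 -9.91670734e-01  1.15122176e+03]
 [ 0.00000000e+00  0.00000000e+00  0.00000000e+00  1.00000000e+00]]
```

View pics/top0.png

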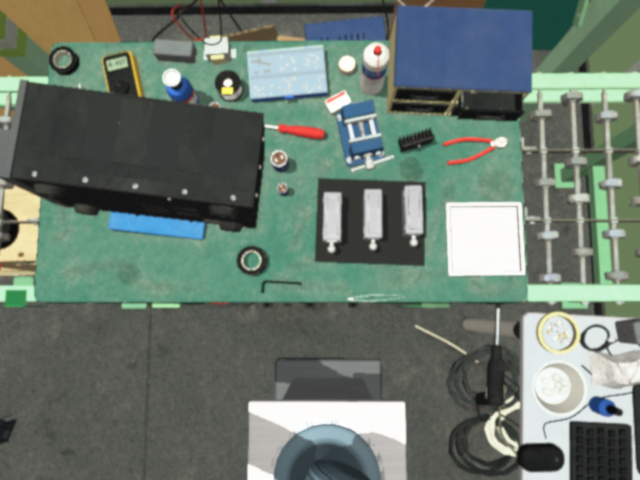

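View pics/scene0.png

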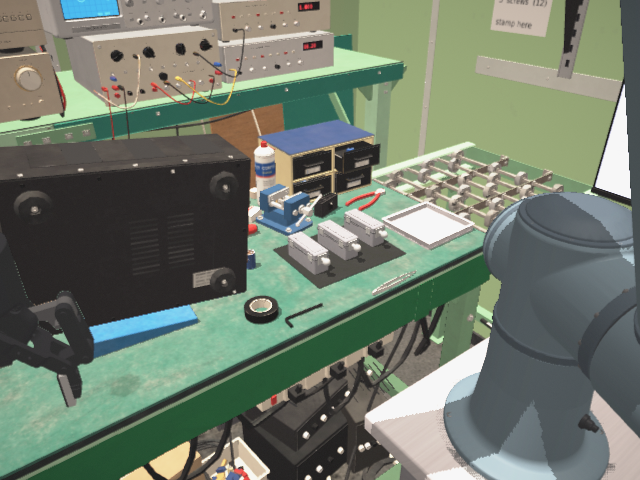

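The top view shows the boxes on the mat with knobs near (331,248), (373,248) and (414,243), and the tray around (486,239). The tape is at (252,260), the hex key at (282,285) and the amp at left, its right edge near column 265. Next I'll measure the outlines.

```bash
cat > h.py <<'E'
import numpy as np,cv2
from plant import *
def ground(i,uv,z):
    T=np.array(i["T"]);uv=np.atleast_2d(uv).astype(float)
    d=np.c_[(uv[:,0]-i["cx"])/i["fx"],(uv[:,1]-i["cy"])/i["fy"],np.ones(len(uv))]@T[:3,:3].T
    return T[:3,3]+d*((z-T[2,3])/d[:,2])[:,None]
E
python3 - <<'E'
from h import *
i=get_image("top");g=cv2.cvtColor(i["color"],cv2.COLOR_RGB2GRAY)
m=np.zeros_like(g);m[182:262,318:424]=(g[182:262,318:424]>100)
n,l,st,c=cv2.connectedComponentsWithStats(m)
for k in range(1,n):
    if st[k,4]<100: continue
    ys,xs=np.where(l==k);P=ground(i,np.c_[xs,ys],51)[:,:2]
    box=cv2.minAreaRect(P.astype(np.float32))
    print(st[k],"rect",np.round(cv2.boxPoints(box)),box)
    b=np.array([[y,xs[ys==y].mean(),np.ptp(xs[ys==y])+1] for y in np.unique(ys)]);print("rows",b[::6].round(1).tolist(), b[-5:].round(1).tolist())
    Q=ground(i,np.c_[b[4:40,1],b[4:40,0]],51);print("yaw",np.polyfit(Q[:,0],Q[:,1],1))
    print("knob",ground(i,[b[-5:,1].mean(),b[-5:,0].mean()],37).round(1), "far-top edge",ground(i,[b[:3,1].mean(),b[0,0]],51).round(1))
m=np.zeros_like(g);m[195:285,440:530]=(g[195:285,440:530]>170)
n,l,st,c=cv2.connectedComponentsWithStats(m);k=1+st[1:,4].argmax();ys,xs=np.where(l==k)
print("tray",st[k],cv2.minAreaRect(ground(i,np.c_[xs,ys],18)[:,:2].astype(np.float32)))
c=cv2.resize(i["color"][170:300,230:535],None,fx=2.6,fy=2.6,interpolation=3);cv2.imwrite("pics/c1.png",c[:,:,::-1])
for n_,p,z in(("amp corner",(265,150),315),("amp low",(240,228),315),("capac",(283,188),44),("tape",(252,260),19),("hex",(282,284),5)):print(n_,ground(i,p,z).round())
E
```

```text
[ 402  185   22   62 1069] rect [[ 461. -157.]
 [ 462. -198.]
 [ 587. -196.]
 [ 587. -155.]] ((524.1292724609375, -176.52792358398438), (125.46097564697266, 41.13034439086914), 0.6941373348236084)
rows [[185.0, 413.0, 17.0], [191.0, 412.5, 20.0], [197.0, 412.5, 20.0], [203.0, 412.5, 20.0], [209.0, 412.5, 20.0], [215.0, 413.5, 20.0], [221.0, 413.5, 20.0], [227.0, 413.5, 20.0], [233.0, 413.5, 18.0], [239.0, 413.0, 7.0], [245.0, 413.0, 7.0]] [[242.0, 413.0, 9.0], [243.0, 413.0, 9.0], [244.0, 413.5, 8.0], [245.0, 413.0, 7.0], [246.0, 413.0, 3.0]]
yaw [ 1.58289880e-02 -1.85430424e+02]
knob [[ 467.1 -177.9   37. ]] far-top edge [[ 586.6 -177.6   51. ]]
[ 363  189   20   62 1060] rect [[ 453. -114.]
 [ 579. -115.]
 [ 579.  -76.]
 [ 454.  -75.]] ((516.10693359375, -94.97106170654297), (38.68222427368164, 125.24360656738281), 89.40467071533203)
rows [[189.0, 372.5, 18.0], [195.0, 372.0, 19.0], [201.0, 372.5, 20.0], [207.0, 372.5, 20.0], [213.0, 372.5, 20.0], [219.0, 372.5, 20.0], [225.0, 372.5, 20.0], [231.0, 372.5, 20.0], [237.0, 372.5, 18.0], [243.0, 372.5, 6.0], [249.0, 372.5, 6.0]] [[246.
[... 396 characters left out ...]
191.0, 328.8, 7.0], [197.0, 332.0, 19.0], [203.0, 332.0, 19.0], [209.0, 332.0, 19.0], [215.0, 332.0, 19.0], [221.0, 332.0, 19.0], [227.0, 331.0, 19.0], [233.0, 331.0, 19.0], [239.0, 331.0, 19.0], [245.0, 331.0, 7.0], [251.0, 331.0, 7.0]] [[248.0, 331.0, 9.0], [249.0, 331.0, 9.0], [250.0, 330.5, 8.0], [251.0, 331.0, 7.0], [252.0, 331.0, 5.0]]
yaw [-0.01727058 -3.33345917]
knob [[455.2 -10.5  37. ]] far-top edge [[574.8 -10.9  51. ]]
tray [ 445  201   81   75 5783] ((482.1455383300781, -329.41436767578125), (154.9385528564453, 160.7567901611328), 0.09642373770475388)
amp corner [[583.  94. 315.]]
amp low [[460. 131. 315.]]
capac [[583.  88.  44.]]
tape [[437. 153.  19.]]
hex [[388.  91.   5.]]
```

View pics/c1.png

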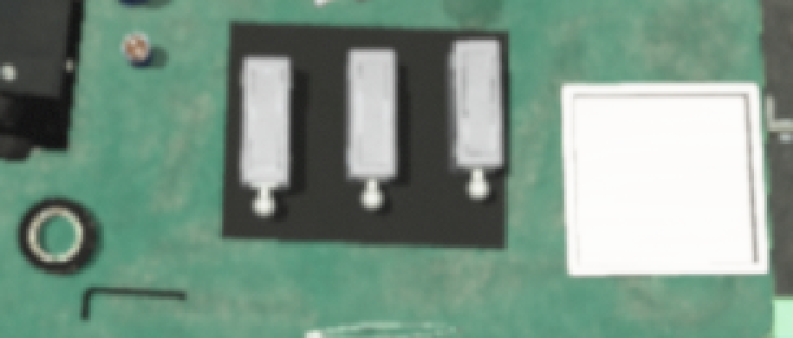

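The crop confirms the three boxes with their knobs toward the robot, each square to the mat to within about 1°, and the tray at right. My estimates:

| Item | Position (mm) |
|---|---|
| box_1 knob | (457, -11) |
| box_2 knob | (461, -95) |
| box_3 knob | (469, -178) |
| Tray centre | (482, -329) |

I'll set out now, staying in front of the amp.

drive_tool:
  moves:
    - {"roll":-8.65,"grip":0.045}
    - {"roll":-8.65,"grip":0.045}
    - {"tx":-0.02,"ty":-0.055,"grip":0.045}
    - {"tx":-0.02,"ty":-0.055,"grip":0.045}
    - {"tx":-0.02,"ty":-0.055,"grip":0.045}
    - {"tx":-0.02,"ty":-0.055,"grip":0.045}
    - {"tx":-0.02,"ty":-0.055,"grip":0.045}
    - {"tx":-0.02,"ty":-0.055,"grip":0.045}
  grip_force: 25

```text
validation failed for argument at $.mo...
```

drive_tool:
  moves:
    - {"tx":-0.02,"ty":-0.055,"grip":0.045}
    - {"tx":-0.02,"ty":-0.055,"grip":0.045}
    - {"tx":-0.02,"ty":-0.055,"grip":0.045}
    - {"tx":-0.02,"ty":-0.055,"grip":0.045}
    - {"tx":-0.04,"ty":-0.009,"tz":0.02,"grip":0.045}
    - {"tx":-0.035,"tz":0.03,"grip":0.045}
    - {"tz":0.03,"grip":0.045}
    - {"grip":0.045}

```text
validation failed for argument at $.mo...
```

drive_tool:
  moves:
    - {"tx":0,"ty":0,"tz":0,"roll":-8.65,"grip":0.045}
    - {"tx":0,"ty":0,"tz":0,"roll":-8.65,"grip":0.045}
    - {"tx":-0.02,"ty":-0.055,"tz":0,"roll":0,"grip":0.045}
    - {"tx":-0.02,"ty":-0.055,"tz":0,"roll":0,"grip":0.045}
    - {"tx":-0.02,"ty":-0.055,"tz":0,"roll":0,"grip":0.045}
    - {"tx":-0.02,"ty":-0.055,"tz":0,"roll":0,"grip":0.045}
    - {"tx":-0.02,"ty":-0.055,"tz":0,"roll":0,"grip":0.045}
    - {"tx":-0.02,"ty":-0.055,"tz":0,"roll":0,"grip":0.045}
  grip_force: 25

```text
time: 1.15
eef_pos: [291.1, 217.3, 203.6]
tcp_rot: [-0.0, 1.0, 0.0, 0.0]
contact_force: [0.6, -0.4, -0.1]
opening: 45.1
grip_force: 0.0
```

drive_tool:
  moves:
    - {"tx":-0.02,"ty":-0.055,"tz":0,"roll":0,"grip":0.045}
    - {"tx":-0.02,"ty":-0.055,"tz":0,"roll":0,"grip":0.045}
    - {"tx":-0.02,"ty":-0.055,"tz":0,"roll":0,"grip":0.045}
    - {"tx":-0.02,"ty":-0.055,"tz":0,"roll":0,"grip":0.045}
    - {"tx":-0.04,"ty":-0.008,"tz":0.02,"roll":0,"grip":0.045}
    - {"tx":-0.04,"ty":0,"tz":0.03,"roll":0,"grip":0.045}
    - {"tx":0,"ty":0,"tz":0.03,"roll":0,"grip":0.045}
    - {"tx":0,"ty":0,"tz":0,"roll":0,"grip":0.045}

```text
time: 2.15
eef_pos: [448.4, -8.6, 121.4]
tcp_rot: [0.0, 1.0, 0.001, -0.003]
contact_force: [-0.4, -0.6, 0.3]
opening: 44.6
grip_force: 0.0
```

```bash
python3 - <<'E'
from h import *
s=state();print(s["time"],s["eef_pos"],s["tcp_rot"]);i=get_image("wrist")
print({k:v for k,v in i.items() if k!="color"});cv2.imwrite("pics/w1.png",i["color"][:,:,::-1])
E
```

```text
2.15 [448.3826746   -8.56473654 121.35493173] [ 6.09072289e-06  9.99994867e-01  5.39914011e-04 -3.15826873e-03]
{'fx': 371.64829954431775, 'fy': 371.64829954431775, 'cx': 316.31834538252144, 'cy': 240.49486928935218, 'T_tool_cam': array([[ 1.63650770e-04, -9.64395498e-01, -2.64464169e-01,
         6.66515033e+01],
       [ 9.99999976e-01,  1.19920558e-04,  1.81498766e-04,
         5.09844020e-01],
       [-1.43321902e-04, -2.64464192e-01,  9.64395495e-01,
        -1.70512599e+02],
       [ 0.00000000e+00,  0.00000000e+00,  0.00000000e+00,
         1.00000000e+00]])}
```

View pics/w1.png

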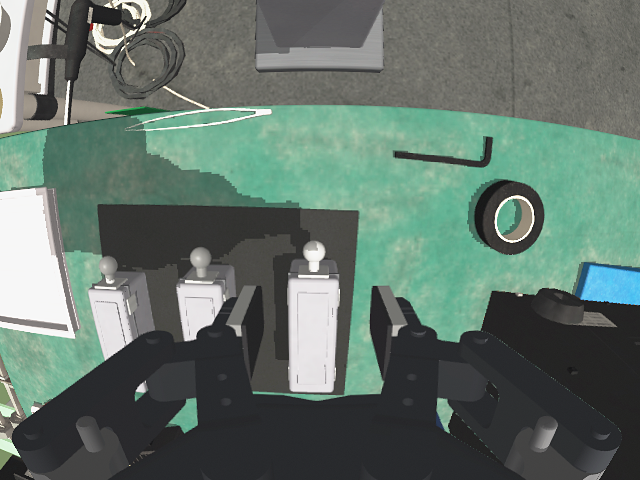

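The wrist view shows the three knobs at (314,251), (201,258) and (109,266), with box_1 between the open fingers. I'll turn these into world positions at z = 37.

```bash
cat >> h.py <<'E'
from scipy.spatial.transform import Rotation as R
def wrist(i,pos,rot,uv,z):
    out=[]
    Tc=np.array(i["T_tool_cam"]);Rw=R.from_quat(rot).as_matrix();o=np.array(pos)+Rw@Tc[:3,3]
    for u,v in uv:
        a=np.array([u-i["cx"],v-i["cy"]]);r=np.hypot(*a);t=r/i["fx"]
        d=Rw@Tc[:3,:3]@np.r_[np.sin(t)*a/max(r,1e-9),np.cos(t)]
        out.append(o+d*(z-o[2])/d[2])
    return np.array(out).round(1)
E
python3 - <<'E'
from h import *
s=state();print(s["eef_pos"]);i=get_image("wrist")
w=lambda uv,z:wrist(i,s["eef_pos"],s["tcp_rot"],uv,z)
print("knobs",w([(314,250.5),(200.5,258),(109,266)],37))
print("box1 top near corners, far corners",w([(290,277),(337,276),(292,391),(333,390)],51))
print("tray corners near",w([(50,187),(77,334)],18.5),"mat",w([(98,205),(358,211)],3))
g=cv2.cvtColor(i["color"],cv2.COLOR_RGB2GRAY)
c=cv2.HoughCircles(g[230:285,90:330],cv2.HOUGH_GRADIENT,1,40,param1=100,param2=9,minRadius=8,maxRadius=14);print(c+[90,230,0])
E
```

```text
[449.44166805  -8.68074245 122.96444423]
knobs [[ 460.3   -9.7   37. ]
 [ 466.4  -94.9   37. ]
 [ 474.5 -177.7   37. ]]
box1 top near corners, far corners [[475.5 -26.5  51. ]
 [474.7   6.3  51. ]
 [575.6 -27.8  51. ]
 [574.4   5.5  51. ]]
tray corners near [[ 408.1 -247.1   18.5]
 [ 554.6 -247.1   18.5]] mat [[ 429.1 -203.5    3. ]
 [ 437.6   25.2    3. ]]
[[[313.5        248.5         10.60000038]
  [200.5        254.5         10.        ]
  [107.5        263.5         10.        ]]]
```

drive_tool:
  moves:
    - {"tx":-0.005,"ty":-0.001,"tz":0.02,"roll":0,"grip":0.045}
    - {"tx":-0.005,"ty":0,"tz":0.03,"roll":0,"grip":0.045}
    - {"tx":0,"ty":0,"tz":0.03,"roll":0,"grip":0.045}
    - {"tx":0,"ty":0,"tz":0.014,"roll":0,"grip":0.045}
    - {"tx":0,"ty":0,"tz":0,"roll":0,"grip":0.045}
    - {"tx":0,"ty":0,"tz":0,"roll":0,"grip":0.03}
    - {"tx":0,"ty":0,"tz":0,"roll":0,"grip":0.022}
    - {"tx":0,"ty":0,"tz":0,"roll":0,"grip":0.01}
  grip_force: 22

```text
time: 3.25
eef_pos: [461.7, -10.0, 30.4]
tcp_rot: [-0.0, 1.0, -0.0, 0.001]
contact_force: [-1.1, -0.0, -0.2]
opening: 10.0
grip_force: 0.0
```

drive_tool:
  moves:
    - {"tx":0,"ty":0,"tz":0,"roll":0,"grip":0.01}
    - {"tx":0,"ty":0,"tz":0,"roll":0,"grip":0.01}
    - {"tx":0,"ty":0,"tz":0,"roll":0,"grip":0.01}
    - {"tx":0,"ty":0,"tz":0,"roll":0,"grip":0.01}
    - {"tx":0,"ty":0,"tz":0,"roll":0,"grip":0.01}
    - {"tx":0,"ty":0,"tz":0,"roll":0,"grip":0.01}
    - {"tx":0,"ty":0,"tz":0,"roll":0,"grip":0.01}
    - {"tx":0,"ty":0,"tz":0,"roll":0,"grip":0.01}

```text
time: 4.25
eef_pos: [461.0, -9.9, 29.7]
tcp_rot: [-0.0, 1.0, 0.0, -0.0]
contact_force: [-0.6, -0.3, -0.4]
opening: 10.0
grip_force: 0.0
```

```bash
python3 - <<'E'
from h import *
s=state();print(s["eef_pos"]);i=get_image("wrist");j=get_image("scene")
a=i["color"][200:400,180:440];b=j["color"][210:290,270:400]
cv2.imwrite("pics/w2.png",np.hstack([cv2.resize(a,(520,400)),cv2.resize(b,(280,172)).repeat(1,0) if 0 else cv2.copyMakeBorder(cv2.resize(b,(280,172)),0,228,0,0,0)])[:,:,::-1])
E
```

```text
[460.96866173  -9.90021094  29.68751801]
```

View pics/w2.png

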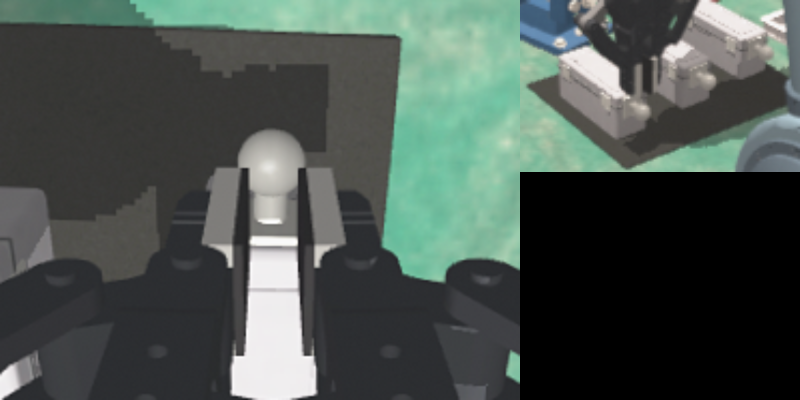

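The ball, at (315,280) in the full wrist frame, sits on the robot side of the closed pads, so the pads are around the neck. I'll compute where it really is.

```bash
python3 - <<'E'
from h import *
s=state();i=get_image("wrist")
for z in (30,37,44):print(z,wrist(i,s["eef_pos"],s["tcp_rot"],[(315,280),(315,317)],z))
# where TCP-level pad edge projects
Tc=np.array(i["T_tool_cam"]);P=np.linalg.inv(Tc)
for p in ([11,5,-8],[11,5,11],[11,5,-20],[-11,5,-8],[0,0,-8]):
    c=(P@np.r_[p,1])[:3];t=np.arctan2(np.hypot(c[0],c[1]),c[2]);f=i["fx"]*t/np.hypot(c[0],c[1]);print(p,i["cx"]+f*c[0],i["cy"]+f*c[1])
j=get_image("top");g=j["color"][175:260,315:430];cv2.imwrite("pics/t2.png",cv2.resize(g,None,fx=5,fy=5)[:,:,::-1])
E
```

```text
30 [[461.1 -10.   30. ]
 [481.6 -10.   30. ]]
37 [[458.4 -10.   37. ]
 [478.  -10.   37. ]]
44 [[455.7  -9.9  44. ]
 [474.4  -9.9  44. ]]
[11, 5, -8] 325.96754546734536 263.63373689155685
[11, 5, 11] 325.03951605599866 251.58504981122329
[11, 5, -20] 326.65725300980597 272.63528888921115
[-11, 5, -8] 325.55664693019276 306.66921570941645
[0, 0, -8] 315.16486052136025 285.6699759941049
```

View pics/t2.png

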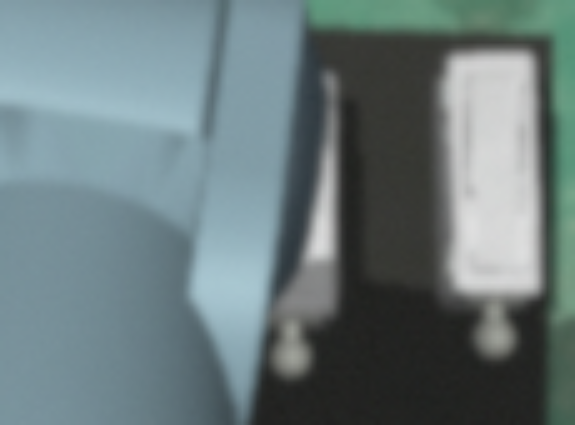

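```bash
python3 - <<'E'
from h import *
i=get_image("wrist");j=get_image("scene");s=state()
P=np.linalg.inv(np.array(i["T_tool_cam"]))
def pw(p):
    c=(P@np.r_[p,1])[:3];t=np.arctan2(np.hypot(c[0],c[1]),c[2]);f=i["fx"]*t/np.hypot(c[0],c[1]);return np.array([i["cx"]+f*c[0],i["cy"]+f*c[1]])
Q=np.linalg.inv(np.array(j["T"]))
def ps(p):
    c=(Q@np.r_[p,1])[:3];return np.array([j["cx"]+j["fx"]*c[0]/c[2],j["cy"]+j["fy"]*c[1]/c[2]])
a=cv2.resize(i["color"][230:350,260:370],None,fx=4,fy=4,interpolation=cv2.INTER_CUBIC)
b=cv2.resize(j["color"][190:275,285:350],None,fx=5,fy=5,interpolation=cv2.INTER_CUBIC)
e=np.array(s["eef_pos"])
for y in(-5,5):
  for z,col in((11,(255,0,0)),(-8,(255,255,0)),(-35,(0,0,255))):
    for x in (-11,11):
      cv2.circle(a,tuple(int(v) for v in (pw([x,y,z])-[260,230])*4),3,col,-1)
      cv2.circle(b,tuple(int(v) for v in (ps(e+[-x,y,-z])-[285,190])*5),2,col,-1)
cv2.circle(b,tuple(int(v) for v in (ps([459,-10,37])-[285,190])*5),3,(0,255,0),-1)
h=max(a.shape[0],b.shape[0]);f=lambda m:cv2.copyMakeBorder(m,0,h-m.shape[0],0,0,0)
o=np.hstack([f(a),f(b)]);print(o.shape);cv2.imwrite("pics/m3.png",o[:,:,::-1])
E
```

```text
(480, 765, 3)
```

View pics/m3.png

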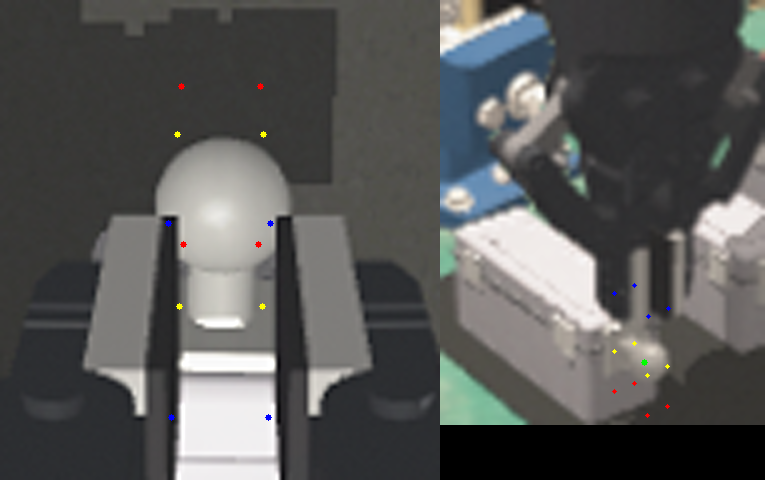

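Both views put the fingertips near the blue marks, about 42 mm higher than the stated tip reach. The ball itself is where I measured it, about (459,-10,37). So the fingers closed above the knob. I'll open and go down about 40 mm in steps, watching the force.

drive_tool:
  moves:
    - {"tx":0,"ty":0,"tz":0,"roll":0,"grip":0.04}
    - {"tx":0,"ty":0,"tz":0,"roll":0,"grip":0.04}
    - {"tx":0,"ty":0,"tz":0,"roll":0,"grip":0.04}
    - {"tx":0.001,"ty":0,"tz":0.008,"roll":0,"grip":0.04}
    - {"tx":0.001,"ty":0,"tz":0.008,"roll":0,"grip":0.04}
    - {"tx":0,"ty":0,"tz":0.008,"roll":0,"grip":0.04}
    - {"tx":0,"ty":0,"tz":0.006,"roll":0,"grip":0.04}
    - {"tx":0,"ty":0,"tz":0,"roll":0,"grip":0.04}

```text
time: 5.55
eef_pos: [458.4, -9.8, -1.0]
tcp_rot: [-0.0, 1.0, 0.0, -0.001]
contact_force: [0.1, 0.1, -1.0]
opening: 40.3
grip_force: 0.0
```

The TCP now reads below the mat with no contact, which confirms that the real tips are higher. I'll go down 10 mm more, then close.

drive_tool:
  moves:
    - {"tx":0,"ty":0,"tz":0.005,"roll":0,"grip":0.04}
    - {"tx":0,"ty":0,"tz":0.004,"roll":0,"grip":0.04}
    - {"tx":0,"ty":0,"tz":0,"roll":0,"grip":0.03}
    - {"tx":0,"ty":0,"tz":0,"roll":0,"grip":0.02}
    - {"tx":0,"ty":0,"tz":0,"roll":0,"grip":0.01}
    - {"tx":0,"ty":0,"tz":0,"roll":0,"grip":0.01}
    - {"tx":0,"ty":0,"tz":0,"roll":0,"grip":0.01}
    - {"tx":0,"ty":0,"tz":0,"roll":0,"grip":0.01}
  grip_force: 22

```text
time: 6.55
eef_pos: [459.1, -9.9, -9.1]
tcp_rot: [-0.0, 1.0, 0.0, 0.0]
contact_force: [-0.3, -0.4, 3.4]
opening: 14.0
grip_force: 21.4
```

```bash
python3 - <<'E'
from h import *
s=state();print({k:np.round(s[k],2) for k in("time","eef_pos","contact_force","opening","grip_force","ft_torque")})
i=get_image("wrist");j=get_image("scene")
a=cv2.resize(i["color"][230:350,260:370],None,fx=4,fy=4,interpolation=cv2.INTER_CUBIC)
b=cv2.resize(j["color"][190:275,285:350],None,fx=5,fy=5,interpolation=cv2.INTER_CUBIC)
f=lambda m:cv2.copyMakeBorder(m,0,480-m.shape[0],0,0,0)
cv2.imwrite("pics/m4.png",np.hstack([f(a),f(b)])[:,:,::-1])
E
```

```text
{'time': np.float64(6.55), 'eef_pos': array([459.14,  -9.9 ,  -9.15]), 'contact_force': array([-0.29, -0.35,  3.4 ]), 'opening': np.float64(14.03), 'grip_force': np.float64(21.42), 'ft_torque': array([-0.04,  0.12,  0.02])}
```

View pics/m4.png

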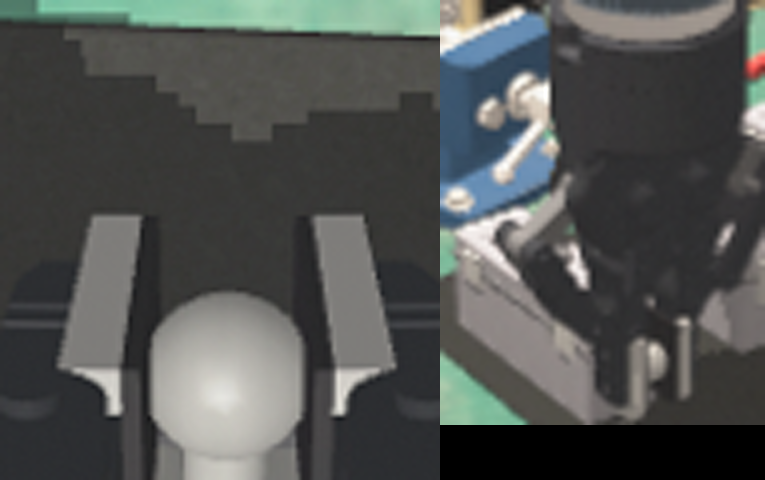

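The ball is now between the pads, but the opening of 14 mm and an upward push of 3 N suggest the pads bear on its upper half. I'll reopen, go 7 mm lower and pinch again.

drive_tool:
  moves:
    - {"tx":0,"ty":0,"tz":0,"roll":0,"grip":0.03}
    - {"tx":0,"ty":0,"tz":0,"roll":0,"grip":0.03}
    - {"tx":0,"ty":0,"tz":0.004,"roll":0,"grip":0.03}
    - {"tx":0,"ty":0,"tz":0.003,"roll":0,"grip":0.03}
    - {"tx":0,"ty":0,"tz":0,"roll":0,"grip":0.02}
    - {"tx":0,"ty":0,"tz":0,"roll":0,"grip":0.01}
    - {"tx":0,"ty":0,"tz":0,"roll":0,"grip":0.01}
    - {"tx":0,"ty":0,"tz":0,"roll":0,"grip":0.01}
  grip_force: 22

```text
time: 7.65
eef_pos: [458.8, -9.9, -16.4]
tcp_rot: [-0.0, 1.0, 0.0, -0.0]
contact_force: [-0.5, 0.4, -1.0]
opening: 13.8
grip_force: 21.4
```

drive_tool:
  moves:
    - {"tx":-0.001,"ty":0,"tz":-0.003,"roll":0,"grip":0.01}
    - {"tx":-0.001,"ty":0,"tz":-0.003,"roll":0,"grip":0.01}
    - {"tx":-0.001,"ty":0,"tz":-0.003,"roll":0,"grip":0.01}
    - {"tx":-0.001,"ty":0,"tz":-0.003,"roll":0,"grip":0.01}
    - {"tx":-0.001,"ty":0,"tz":-0.002,"roll":0,"grip":0.01}
    - {"tx":0,"ty":0,"tz":0,"roll":0,"grip":0.01}
    - {"tx":0,"ty":0,"tz":0,"roll":0,"grip":0.01}
    - {"tx":0,"ty":0,"tz":0,"roll":0,"grip":0.01}

```text
time: 8.65
eef_pos: [463.9, -9.9, -2.4]
tcp_rot: [-0.0, 1.0, 0.0, -0.0]
contact_force: [0.1, -0.1, -1.4]
opening: 13.9
grip_force: 21.4
```

```bash
cat >> h.py <<'E'
def feel(n=6):
    F=[];M=[]
    for _ in range(n):
        s=state();F.append(s["contact_force"]);M.append(s["ft_torque"]);get_image("wrist")
    s=state();print(np.round(s["time"],2),"F",np.mean(F,0).round(2),"M",np.mean(M,0).round(3),"pos",np.round(s["eef_pos"],1),"open",round(s["opening"],1))
E
python3 - <<'E'
from h import *
feel()
j=get_image("scene");b=cv2.resize(j["color"][190:275,275:400],None,fx=5,fy=5,interpolation=cv2.INTER_CUBIC);cv2.imwrite("pics/m5.png",b[:,:,::-1])
E
```

```text
8.95 F [ 0.32  0.   -1.06] M [-0.002  0.048 -0.016] pos [463.9  -9.9  -2.4] open 14.3
```

View pics/m5.png

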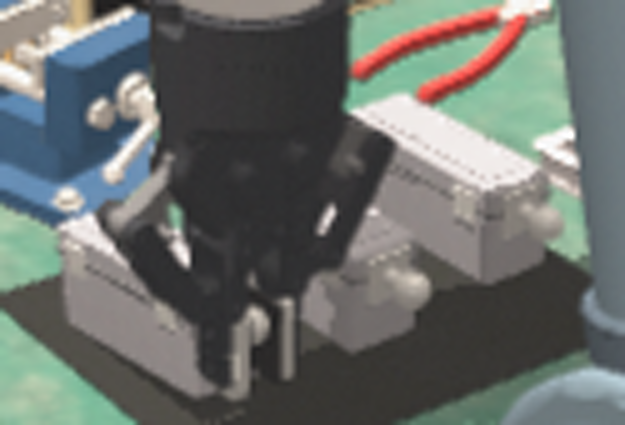

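The ball moved up about 8 px in the scene view, from row 262 to 254, so that end is raised about 14 mm. The load is small, only about 1 N. I'll lower it, let go, and take the zero.

drive_tool:
  moves:
    - {"tx":0.001,"ty":0,"tz":0.003,"roll":0,"grip":0.01}
    - {"tx":0.001,"ty":0,"tz":0.003,"roll":0,"grip":0.01}
    - {"tx":0.001,"ty":0,"tz":0.003,"roll":0,"grip":0.01}
    - {"tx":0.001,"ty":0,"tz":0.003,"roll":0,"grip":0.01}
    - {"tx":0.001,"ty":0,"tz":0.002,"roll":0,"grip":0.01}
    - {"tx":0,"ty":0,"tz":0,"roll":0,"grip":0.02}
    - {"tx":0,"ty":0,"tz":0,"roll":0,"grip":0.04}
    - {"tx":0,"ty":0,"tz":0,"roll":0,"grip":0.045}

```text
time: 10.0
eef_pos: [459.3, -9.9, -16.1]
tcp_rot: [-0.0, 1.0, 0.0, 0.0]
contact_force: [-1.0, 0.3, -0.3]
opening: 45.2
grip_force: 0.0
```

```bash
python3 - <<'E'
from h import *
feel()
E
```

```text
10.3 F [-0.11  0.1   0.05] M [-0.019  0.001  0.002] pos [459.1  -9.9 -16.3] open 45.3
```

Box_1 reads about 1.1 N net, so it is light. On to box_2.

drive_tool:
  moves:
    - {"tx":0,"ty":0,"tz":-0.025,"roll":0,"grip":0.045}
    - {"tx":0,"ty":0,"tz":-0.035,"roll":0,"grip":0.045}
    - {"tx":-0.003,"ty":-0.043,"tz":0,"roll":0,"grip":0.045}
    - {"tx":-0.002,"ty":-0.042,"tz":0,"roll":0,"grip":0.045}
    - {"tx":0,"ty":0,"tz":0.025,"roll":0,"grip":0.045}
    - {"tx":0,"ty":0,"tz":0.025,"roll":0,"grip":0.045}
    - {"tx":0,"ty":0,"tz":0.01,"roll":0,"grip":0.03}
    - {"tx":0,"ty":0,"tz":0,"roll":0,"grip":0.02}

```text
time: 11.3
eef_pos: [463.3, -94.6, -16.7]
tcp_rot: [-0.0, 1.0, 0.0, -0.001]
contact_force: [0.5, -0.3, 0.2]
opening: 20.0
grip_force: 0.0
```

drive_tool:
  moves:
    - {"tx":0,"ty":0,"tz":0,"roll":0,"grip":0.01}
    - {"tx":0,"ty":0,"tz":0,"roll":0,"grip":0.01}
    - {"tx":0,"ty":0,"tz":0,"roll":0,"grip":0.01}
    - {"tx":0,"ty":0,"tz":0,"roll":0,"grip":0.01}
    - {"tx":0,"ty":0,"tz":0,"roll":0,"grip":0.01}
    - {"tx":0,"ty":0,"tz":0,"roll":0,"grip":0.01}
    - {"tx":0,"ty":0,"tz":0,"roll":0,"grip":0.01}
    - {"tx":0,"ty":0,"tz":0,"roll":0,"grip":0.01}

```text
time: 12.3
eef_pos: [463.9, -94.8, -16.2]
tcp_rot: [-0.0, 1.0, 0.0, -0.0]
contact_force: [-3.0, 1.4, 1.7]
opening: 14.3
grip_force: 21.6
```

drive_tool:
  moves:
    - {"tx":-0.001,"ty":0,"tz":-0.003,"roll":0,"grip":0.01}
    - {"tx":-0.001,"ty":0,"tz":-0.003,"roll":0,"grip":0.01}
    - {"tx":-0.001,"ty":0,"tz":-0.003,"roll":0,"grip":0.01}
    - {"tx":-0.001,"ty":0,"tz":-0.003,"roll":0,"grip":0.01}
    - {"tx":-0.001,"ty":0,"tz":-0.002,"roll":0,"grip":0.01}
    - {"tx":0,"ty":0,"tz":0,"roll":0,"grip":0.01}
    - {"tx":0,"ty":0,"tz":0,"roll":0,"grip":0.01}
    - {"tx":0,"ty":0,"tz":0,"roll":0,"grip":0.01}

```text
time: 13.3
eef_pos: [468.9, -94.9, -2.4]
tcp_rot: [-0.0, 1.0, 0.0, -0.0]
contact_force: [-2.2, -0.6, -3.1]
opening: 14.4
grip_force: 21.5
```

```bash
python3 - <<'E'
from h import *
feel()
E
```

```text
13.6 F [-1.68 -0.38 -3.17] M [-0.045  0.294 -0.027] pos [469.  -94.9  -2.3] open 13.9
```

drive_tool:
  moves:
    - {"tx":0.001,"ty":0,"tz":0.003,"roll":0,"grip":0.01}
    - {"tx":0.001,"ty":0,"tz":0.003,"roll":0,"grip":0.01}
    - {"tx":0.001,"ty":0,"tz":0.003,"roll":0,"grip":0.01}
    - {"tx":0.001,"ty":0,"tz":0.003,"roll":0,"grip":0.01}
    - {"tx":0.001,"ty":0,"tz":0.002,"roll":0,"grip":0.01}
    - {"tx":0,"ty":0,"tz":0,"roll":0,"grip":0.02}
    - {"tx":0,"ty":0,"tz":0,"roll":0,"grip":0.04}
    - {"tx":0,"ty":0,"tz":0,"roll":0,"grip":0.045}

```text
time: 14.6
eef_pos: [465.1, -95.1, -15.9]
tcp_rot: [-0.0, 1.0, -0.0, 0.001]
contact_force: [0.4, -0.9, 0.4]
opening: 45.3
grip_force: 0.0
```

```bash
python3 - <<'E'
from h import *
feel()
E
```

```text
14.9 F [-0.05 -0.24 -0.02] M [-0.01   0.012  0.003] pos [464.1 -94.9 -16.3] open 45.2
```

drive_tool:
  moves:
    - {"tx":0,"ty":0,"tz":-0.025,"roll":0,"grip":0.045}
    - {"tx":0,"ty":0,"tz":-0.035,"roll":0,"grip":0.045}
    - {"tx":-0.004,"ty":-0.042,"tz":0,"roll":0,"grip":0.045}
    - {"tx":-0.004,"ty":-0.041,"tz":0,"roll":0,"grip":0.045}
    - {"tx":0,"ty":0,"tz":0.025,"roll":0,"grip":0.045}
    - {"tx":0,"ty":0,"tz":0.025,"roll":0,"grip":0.045}
    - {"tx":0,"ty":0,"tz":0.01,"roll":0,"grip":0.03}
    - {"tx":0,"ty":0,"tz":0,"roll":0,"grip":0.02}

```text
time: 15.9
eef_pos: [471.4, -177.4, -16.8]
tcp_rot: [-0.0, 1.0, 0.0, -0.001]
contact_force: [0.3, -0.9, -0.1]
opening: 20.2
grip_force: 0.0
```

drive_tool:
  moves:
    - {"tx":0,"ty":0,"tz":0,"roll":0,"grip":0.01}
    - {"tx":0,"ty":0,"tz":0,"roll":0,"grip":0.01}
    - {"tx":0,"ty":0,"tz":0,"roll":0,"grip":0.01}
    - {"tx":0,"ty":0,"tz":0,"roll":0,"grip":0.01}
    - {"tx":0,"ty":0,"tz":0,"roll":0,"grip":0.01}
    - {"tx":0,"ty":0,"tz":0,"roll":0,"grip":0.01}
    - {"tx":0,"ty":0,"tz":0,"roll":0,"grip":0.01}
    - {"tx":0,"ty":0,"tz":0,"roll":0,"grip":0.01}

```text
time: 16.9
eef_pos: [472.0, -177.8, -16.2]
tcp_rot: [-0.0, 1.0, 0.0, 0.0]
contact_force: [-1.8, 1.6, 2.5]
opening: 14.4
grip_force: 21.6
```

Box_2 reads 3.15 N, so it is full. Now box_3.

drive_tool:
  moves:
    - {"tx":-0.001,"ty":0,"tz":-0.003,"roll":0,"grip":0.01}
    - {"tx":-0.001,"ty":0,"tz":-0.003,"roll":0,"grip":0.01}
    - {"tx":-0.001,"ty":0,"tz":-0.003,"roll":0,"grip":0.01}
    - {"tx":-0.001,"ty":0,"tz":-0.003,"roll":0,"grip":0.01}
    - {"tx":-0.001,"ty":0,"tz":-0.002,"roll":0,"grip":0.01}
    - {"tx":0,"ty":0,"tz":0,"roll":0,"grip":0.01}
    - {"tx":0,"ty":0,"tz":0,"roll":0,"grip":0.01}
    - {"tx":0,"ty":0,"tz":0,"roll":0,"grip":0.01}

```text
time: 17.9
eef_pos: [477.0, -177.9, -2.4]
tcp_rot: [-0.0, 1.0, 0.0, -0.0]
contact_force: [-1.1, -0.4, -3.0]
opening: 14.2
grip_force: 21.5
```

```bash
python3 - <<'E'
from h import *
feel()
E
```

```text
18.2 F [-1.11  0.07 -2.75] M [-0.027  0.255 -0.018] pos [ 477.  -177.9   -2.3] open 14.1
```

drive_tool:
  moves:
    - {"tx":0.001,"ty":0,"tz":0.003,"roll":0,"grip":0.01}
    - {"tx":0.001,"ty":0,"tz":0.003,"roll":0,"grip":0.01}
    - {"tx":0.001,"ty":0,"tz":0.003,"roll":0,"grip":0.01}
    - {"tx":0.001,"ty":0,"tz":0.003,"roll":0,"grip":0.01}
    - {"tx":0.001,"ty":0,"tz":0.002,"roll":0,"grip":0.01}
    - {"tx":0,"ty":0,"tz":0,"roll":0,"grip":0.02}
    - {"tx":0,"ty":0,"tz":0,"roll":0,"grip":0.04}
    - {"tx":0,"ty":0,"tz":0,"roll":0,"grip":0.045}

```text
time: 19.2
eef_pos: [473.0, -178.3, -15.9]
tcp_rot: [-0.0, 1.0, -0.0, 0.001]
contact_force: [0.6, -0.3, -0.1]
opening: 45.0
grip_force: 0.0
```

```bash
python3 - <<'E'
from h import *
feel()
E
```

```text
19.5 F [ 0.35 -0.17 -0.01] M [-0.007 -0.011 -0.007] pos [ 472.1 -177.9  -16.3] open 45.0
```

Boxes 2 and 3 are full and box 1 is empty. I'll take box_3 across its middle, with the pads a bit higher so they clear the tray rim.

drive_tool:
  moves:
    - {"tx":0,"ty":0,"tz":-0.03,"roll":0,"grip":0.056}
    - {"tx":0,"ty":0,"tz":-0.035,"roll":0,"grip":0.056}
    - {"tx":-0.033,"ty":0,"tz":0,"roll":0,"grip":0.056}
    - {"tx":-0.033,"ty":0.001,"tz":0,"roll":0,"grip":0.056}
    - {"tx":0,"ty":0,"tz":0.02,"roll":0,"grip":0.056}
    - {"tx":0,"ty":0,"tz":0.02,"roll":0,"grip":0.056}
    - {"tx":0,"ty":0,"tz":0.017,"roll":0,"grip":0.056}
    - {"tx":0,"ty":0,"tz":0,"roll":0,"grip":0.05}
  grip_force: 60

```text
time: 20.5
eef_pos: [536.5, -176.1, -9.7]
tcp_rot: [-0.0, 1.0, 0.001, -0.002]
contact_force: [0.4, -0.2, 0.4]
opening: 49.9
grip_force: 0.0
```

drive_tool:
  moves:
    - {"tx":0,"ty":0,"tz":0,"roll":0,"grip":0.042}
    - {"tx":0,"ty":0,"tz":0,"roll":0,"grip":0.036}
    - {"tx":0,"ty":0,"tz":0,"roll":0,"grip":0.03}
    - {"tx":0,"ty":0,"tz":0,"roll":0,"grip":0.025}
    - {"tx":0,"ty":0,"tz":0,"roll":0,"grip":0.025}
    - {"tx":0,"ty":0,"tz":0,"roll":0,"grip":0.025}
    - {"tx":0,"ty":0,"tz":0,"roll":0,"grip":0.025}
    - {"tx":0,"ty":0,"tz":0,"roll":0,"grip":0.025}

```text
time: 21.5
eef_pos: [538.8, -177.8, -7.1]
tcp_rot: [0.0, 1.0, -0.001, 0.001]
contact_force: [-1.6, -1.8, 5.4]
opening: 35.6
grip_force: 61.4
```

drive_tool:
  moves:
    - {"tx":0,"ty":0,"tz":-0.003,"roll":0,"grip":0.025}
    - {"tx":0,"ty":0,"tz":-0.006,"roll":0,"grip":0.025}
    - {"tx":0,"ty":0,"tz":-0.012,"roll":0,"grip":0.025}
    - {"tx":0,"ty":0,"tz":-0.015,"roll":0,"grip":0.025}
    - {"tx":0,"ty":0,"tz":-0.015,"roll":0,"grip":0.025}
    - {"tx":0.01,"ty":-0.03,"tz":-0.01,"roll":0,"grip":0.025}
    - {"tx":0.01,"ty":-0.03,"tz":0,"roll":0,"grip":0.025}
    - {"tx":0,"ty":0,"tz":0,"roll":0,"grip":0.025}

```text
time: 22.5
eef_pos: [518.2, -239.5, 54.1]
tcp_rot: [0.001, 1.0, -0.001, 0.001]
contact_force: [1.0, 0.5, -8.1]
opening: 34.9
grip_force: 63.1
```

```bash
python3 - <<'E'
from h import *
feel(4);s=state()
i=get_image("wrist");np.save("w.npy",i["color"])
c=i["color"].copy();print(c.shape)
g=cv2.cvtColor(c,cv2.COLOR_RGB2GRAY)
b=np.hstack([c[120:480,:400]]);cv2.imwrite("pics/m6.png",cv2.resize(b,None,fx=1.6,fy=1.6)[:,:,::-1])
E
```

```text
22.7 F [ 0.31  0.22 -7.21] M [ 0.069 -0.    -0.027] pos [ 518.1 -236.3   53. ] open 35.3
(480, 640, 3)
```

View pics/m6.png

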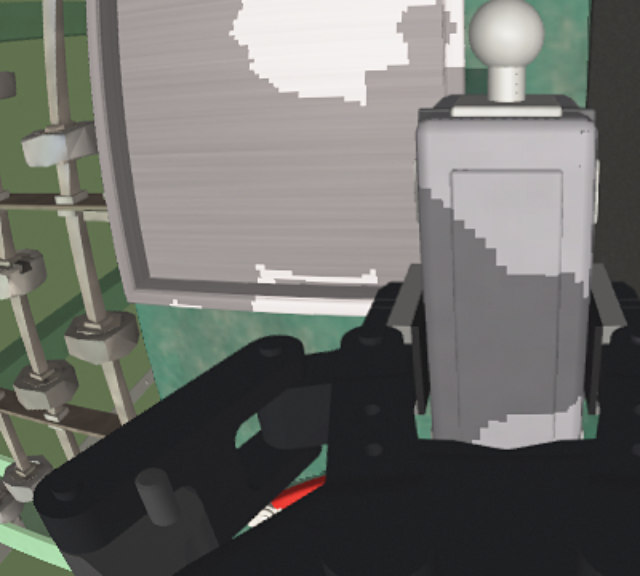

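Box_3 is held level and weighs 7.2 N. The tray's far-left rim corner is at full-frame pixel (82.5,307.5), its left side runs through (55,120), and the right rim's outer edge is near (290,164).

```bash
python3 - <<'E'
from h import *
i=get_image("wrist");s=state();print(s["eef_pos"])
print(wrist(i,s["eef_pos"],s["tcp_rot"],[(82.5,307.5),(55,120),(290.6,160),(235,314)],18.5))
print(wrist(i,s["eef_pos"],s["tcp_rot"],[(92,293),(277,166)],4), "box knob",wrist(i,s["eef_pos"],s["tcp_rot"],[(316,140)],94))
E
```

```text
[ 518.15790205 -236.13933355   52.74994258]
[[ 557.2 -401.7   18.5]
 [ 426.8 -405.2   18.5]
 [ 461.9 -249.8   18.5]
 [ 555.2 -286.2   18.5]]
[[ 552.  -400.8    4. ]
 [ 466.1 -258.8    4. ]] box knob [[ 451.2 -235.8   94. ]]
```

drive_tool:
  moves:
    - {"tx":0.006,"ty":-0.03,"tz":0,"roll":0,"grip":0.025}
    - {"tx":0.01,"ty":-0.04,"tz":0,"roll":0,"grip":0.025}
    - {"tx":0.01,"ty":-0.04,"tz":0,"roll":0,"grip":0.025}
    - {"tx":0.005,"ty":-0.026,"tz":0.01,"roll":0,"grip":0.025}
    - {"tx":0,"ty":0,"tz":0.015,"roll":0,"grip":0.025}
    - {"tx":0,"ty":0,"tz":0.015,"roll":0,"grip":0.025}
    - {"tx":0,"ty":0,"tz":0.008,"roll":0,"grip":0.025}
    - {"tx":0,"ty":0,"tz":0,"roll":0,"grip":0.025}

```text
time: 23.8
eef_pos: [486.5, -371.2, 3.4]
tcp_rot: [-0.001, 1.0, 0.001, -0.001]
contact_force: [0.1, -0.5, -7.1]
opening: 35.3
grip_force: 63.7
```

drive_tool:
  moves:
    - {"tx":0,"ty":0,"tz":0.003,"roll":0,"grip":0.025}
    - {"tx":0,"ty":0,"tz":0.002,"roll":0,"grip":0.025}
    - {"tx":0,"ty":0,"tz":0.002,"roll":0,"grip":0.025}
    - {"tx":0,"ty":0,"tz":0.001,"roll":0,"grip":0.025}
    - {"tx":0,"ty":0,"tz":0.001,"roll":0,"grip":0.025}
    - {"tx":0,"ty":0,"tz":0.001,"roll":0,"grip":0.025}
    - {"tx":0,"ty":0,"tz":0.001,"roll":0,"grip":0.025}
    - {"tx":0,"ty":0,"tz":0,"roll":0,"grip":0.025}

```text
time: 24.8
eef_pos: [487.0, -372.9, -6.0]
tcp_rot: [-0.0, 1.0, -0.0, 0.0]
contact_force: [-1.8, 0.9, -3.1]
opening: 35.4
grip_force: 64.0
```

drive_tool:
  moves:
    - {"tx":0,"ty":0,"tz":0.0005,"roll":0,"grip":0.025}
    - {"tx":0,"ty":0,"tz":0,"roll":0,"grip":0.036}
    - {"tx":0,"ty":0,"tz":0,"roll":0,"grip":0.04}
    - {"tx":0,"ty":0,"tz":0,"roll":0,"grip":0.045}
    - {"tx":0,"ty":0,"tz":-0.01,"roll":0,"grip":0.047}
    - {"tx":0,"ty":0,"tz":-0.03,"roll":0,"grip":0.047}
    - {"tx":0,"ty":0,"tz":-0.035,"roll":0,"grip":0.056}
    - {"tx":0,"ty":0,"tz":-0.01,"roll":0,"grip":0.056}

```text
time: 25.8
eef_pos: [488.9, -374.6, 81.6]
tcp_rot: [-0.0, 1.0, -0.002, 0.002]
contact_force: [-0.1, 0.9, -0.2]
opening: 55.9
grip_force: 0.0
```

```bash
python3 - <<'E'
from h import *
feel(1);s=state();i=get_image("wrist");t=get_image("top")
g=cv2.cvtColor(t["color"],cv2.COLOR_RGB2GRAY)
m=np.zeros_like(g);m[182:262,318:424]=(g[182:262,318:424]>100)
n,l,st,c=cv2.connectedComponentsWithStats(m)
for k in range(1,n):
    if st[k,4]>100:
        ys,xs=np.where(l==k);print(st[k],cv2.minAreaRect(ground(t,np.c_[xs,ys],51)[:,:2].astype(np.float32)))
E
```

```text
25.85 F [-0.14  0.91 -0.16] M [-0.059 -0.02   0.038] pos [ 488.8 -374.5   81.6] open 56.1
[ 363  189   20   62 1049] ((516.1069946289062, -94.96186828613281), (38.663883209228516, 125.24361419677734), 89.40464782714844)
[ 322  191   20   62 1022] ((512.2860717773438, -11.717504501342773), (38.05192184448242, 125.56278228759766), 88.0646743774414)
```

drive_tool:
  moves:
    - {"tx":-0.008,"ty":0.045,"tz":0,"roll":0,"grip":0.056}
    - {"tx":-0.01,"ty":0.059,"tz":0,"roll":0,"grip":0.056}
    - {"tx":-0.01,"ty":0.059,"tz":0,"roll":0,"grip":0.056}
    - {"tx":-0.01,"ty":0.059,"tz":0,"roll":0,"grip":0.056}
    - {"tx":-0.005,"ty":0.055,"tz":0.01,"roll":0,"grip":0.056}
    - {"tx":0,"ty":0,"tz":0.02,"roll":0,"grip":0.056}
    - {"tx":0,"ty":0,"tz":0,"roll":0,"grip":0.056}
    - {"tx":0,"ty":0,"tz":0,"roll":0,"grip":0.056}

```text
time: 26.95
eef_pos: [529.5, -96.3, 47.8]
tcp_rot: [0.0, 1.0, 0.0, -0.001]
contact_force: [0.6, -1.0, -0.2]
opening: 55.6
grip_force: 0.0
```

drive_tool:
  moves:
    - {"tx":0,"ty":0.001,"tz":0.02,"roll":0,"grip":0.056}
    - {"tx":0,"ty":0,"tz":0.02,"roll":0,"grip":0.056}
    - {"tx":0,"ty":0,"tz":0.015,"roll":0,"grip":0.056}
    - {"tx":0,"ty":0,"tz":0,"roll":0,"grip":0.046}
    - {"tx":0,"ty":0,"tz":0,"roll":0,"grip":0.04}
    - {"tx":0,"ty":0,"tz":0,"roll":0,"grip":0.034}
    - {"tx":0,"ty":0,"tz":0,"roll":0,"grip":0.025}
    - {"tx":0,"ty":0,"tz":0,"roll":0,"grip":0.025}
  grip_force: 60

```text
time: 27.95
eef_pos: [530.9, -95.2, -5.8]
tcp_rot: [-0.0, 1.0, -0.0, 0.001]
contact_force: [-0.9, 0.2, 5.6]
opening: 35.4
grip_force: 59.6
```

drive_tool:
  moves:
    - {"tx":0,"ty":0,"tz":0,"roll":0,"grip":0.025}
    - {"tx":0,"ty":0,"tz":0,"roll":0,"grip":0.025}
    - {"tx":0,"ty":0,"tz":-0.003,"roll":0,"grip":0.025}
    - {"tx":0,"ty":0,"tz":-0.007,"roll":0,"grip":0.025}
    - {"tx":0,"ty":0,"tz":-0.015,"roll":0,"grip":0.025}
    - {"tx":0,"ty":0,"tz":-0.02,"roll":0,"grip":0.025}
    - {"tx":0,"ty":0,"tz":-0.015,"roll":0,"grip":0.025}
    - {"tx":0,"ty":0,"tz":0,"roll":0,"grip":0.025}

```text
time: 28.95
eef_pos: [531.6, -95.3, 54.9]
tcp_rot: [-0.0, 1.0, -0.0, 0.002]
contact_force: [-0.1, -0.5, -7.5]
opening: 35.3
grip_force: 60.9
```

drive_tool:
  moves:
    - {"tx":0.007,"ty":-0.03,"tz":0,"roll":0,"grip":0.025}
    - {"tx":0.01,"ty":-0.045,"tz":0,"roll":0,"grip":0.025}
    - {"tx":0.01,"ty":-0.045,"tz":0,"roll":0,"grip":0.025}
    - {"tx":0.01,"ty":-0.04,"tz":0,"roll":0,"grip":0.025}
    - {"tx":0.007,"ty":-0.027,"tz":0.01,"roll":0,"grip":0.025}
    - {"tx":0,"ty":0,"tz":0.015,"roll":0,"grip":0.025}
    - {"tx":0,"ty":0,"tz":0.015,"roll":0,"grip":0.025}
    - {"tx":0,"ty":0,"tz":0.008,"roll":0,"grip":0.025}

```text
time: 29.95
eef_pos: [484.9, -280.0, 3.3]
tcp_rot: [-0.001, 1.0, 0.001, -0.001]
contact_force: [0.7, 0.6, -7.7]
opening: 35.0
grip_force: 63.4
```

drive_tool:
  moves:
    - {"tx":0,"ty":0,"tz":0.003,"roll":0,"grip":0.025}
    - {"tx":0,"ty":0,"tz":0.003,"roll":0,"grip":0.025}
    - {"tx":0,"ty":0,"tz":0.001,"roll":0,"grip":0.025}
    - {"tx":0,"ty":0,"tz":0.001,"roll":0,"grip":0.025}
    - {"tx":0,"ty":0,"tz":0.001,"roll":0,"grip":0.025}
    - {"tx":0,"ty":0,"tz":0.001,"roll":0,"grip":0.025}
    - {"tx":0,"ty":0,"tz":0,"roll":0,"grip":0.025}
    - {"tx":0,"ty":0,"tz":0,"roll":0,"grip":0.025}

```text
time: 30.95
eef_pos: [486.1, -282.0, -4.7]
tcp_rot: [-0.0, 1.0, -0.0, 0.0]
contact_force: [-0.9, 0.0, -5.7]
opening: 35.2
grip_force: 63.5
```

drive_tool:
  moves:
    - {"tx":0,"ty":0,"tz":0.0007,"roll":0,"grip":0.025}
    - {"tx":0,"ty":0,"tz":0.0006,"roll":0,"grip":0.025}
    - {"tx":0,"ty":0,"tz":0,"roll":0,"grip":0.025}
    - {"tx":0,"ty":0,"tz":0,"roll":0,"grip":0.025}
    - {"tx":0,"ty":0,"tz":0,"roll":0,"grip":0.036}
    - {"tx":0,"ty":0,"tz":0,"roll":0,"grip":0.04}
    - {"tx":0,"ty":0,"tz":0,"roll":0,"grip":0.046}
    - {"tx":0,"ty":0,"tz":0,"roll":0,"grip":0.048}

```text
time: 31.95
eef_pos: [486.4, -282.2, -6.1]
tcp_rot: [-0.0, 1.0, -0.0, 0.0]
contact_force: [-0.0, 0.1, 0.1]
opening: 47.9
grip_force: 0.0
```

drive_tool:
  moves:
    - {"tx":0,"ty":0,"tz":-0.01,"roll":0,"grip":0.048}
    - {"tx":0,"ty":0,"tz":-0.03,"roll":0,"grip":0.048}
    - {"tx":0,"ty":0,"tz":-0.05,"roll":0,"grip":0.048}
    - {"tx":0.04,"ty":0,"tz":-0.04,"roll":0,"grip":0.048}
    - {"tx":0.04,"ty":0,"tz":-0.02,"roll":0,"grip":0.048}
    - {"tx":0,"ty":0,"tz":0,"roll":0,"grip":0.048}
    - {"tx":0,"ty":0,"tz":0,"roll":0,"grip":0.048}
    - {"tx":0,"ty":0,"tz":0,"roll":0,"grip":0.048}

```text
time: 32.95
eef_pos: [406.5, -281.7, 143.2]
tcp_rot: [-0.0, 1.0, 0.0, -0.0]
contact_force: [0.6, -0.1, -0.5]
opening: 48.0
grip_force: 0.0
```

```bash
python3 - <<'E'
from h import *
s=state();print(s["eef_pos"],s["contact_force"])
i=get_image("wrist");c=i["color"];g=cv2.cvtColor(c,cv2.COLOR_RGB2GRAY)
t=get_image("top");gt=cv2.cvtColor(t["color"],cv2.COLOR_RGB2GRAY)
print(gt[195:285:4,440:532:3])
m=np.zeros_like(gt);m[182:262,318:424]=(gt[182:262,318:424]>100)
n,l,st,_=cv2.connectedComponentsWithStats(m)
for k in range(1,n):
    if st[k,4]>100:
        ys,xs=np.where(l==k);print(st[k],cv2.minAreaRect(ground(t,np.c_[xs,ys],51)[:,:2].astype(np.float32)))
E
```

```text
[ 406.53697506 -281.67595302  143.1507146 ] [ 0.59817406 -0.06437882 -0.47274658]
[[143 138 132 140 138 149 146 149 146 149 150 152 150 156 144 141 143 156
  151 153 151 147 141 138 148 149 145 143 112 100  97]
 [143 144 143 144 145 148 149 147 147 149 147 148 152 146 144 139 141 142
  148 156 155 147 139 149 150 147 146 146 115 102  98]
 [141 139 213 247 247 246 246 247 247 247 251 252 252 252 252 252 252 252
  252 252 252 252 252 252 252 252 251 206 107  92  93]
 [146 146 235 249 234 237 238 238 238 237 236 236 235 237 238 237 238 237
  238 238 237 237 238 238 238 224 241 236 133 119  97]
 [148 145 227 250 253 233 230 231 230 231 231 241 254 254 254 254 254 254
  254 253 213 216 221 220 221 219 227 246 155 154  96]
 [148 149 221 250 213 133 213 196 191 199 205 219 253 254 254 254 254 254
  250 118 144 210 222 228 228 227 226 246 149 157 128]
 [146 149 224 250 195 153 209 213 219 220 221 218 252 254 254 254 254 254
  250 113 170 207 222 218 218 222 225 247 146 174 170]
 [145 144 223 251 215 110 204 222 219 220 224 219 252 254 254 254 254 254
  252 114 101 198 219 219 219 220 220 250
[... 1377 characters left out ...]

   88  68 105 129  89  68  57  57  68  75  77  82  92]
 [148 145 150 251 249 253 250  83  79 106  86  52  48  40  37  37  36  38
   69  88  73 100 125  80  68  54  59  64  55  62  78]
 [139 140 146 218 235 233 231 177 108 141  91  84  78  55  53  52  38  35
   38  75  84  72  93 124  84  63  54  50  49  75  89]
 [148 151 147 144 144 146 147 144 150 149 137  97  97  98 101  93  86  57
   34  33  64  81  72  81 111 108  66  58  79  91  99]
 [144 143 146 137 138 141 141 144 146 150 138  89  87  93 101 103  90  93
   79  45  31  40  68  81  78  67  78  83  94 100 107]]
[ 322  191   20   62 1053] ((512.1981201171875, -11.71379280090332), (38.68964767456055, 125.1649169921875), 89.69804382324219)
```

```bash
python3 -c "
from plant import *
print(job_done())"
```

```text
the job is handed in; nothing more can be done
None
```

The job is handed in but I haven't seen the verdict: all three boxes were felt in order, the two full ones (box_2 and box_3) are in the tray, and box_1, the empty one, has not moved from its place on the mat; by my readings both tray boxes are flat, and the fingertips turned out to sit about 42 mm higher than stated, so I worked from the camera images.

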